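# Update the flip tags on the connector stock board

### The job

Bring the connector stock board up to date: with a fingertip, flip over the hinged tags that are wrong, so that the tag in front of every bin filled to the rim with connectors shows its solid disc, and the tag in front of every empty or nearly empty bin shows its open ring. Push the tags over gently and let them come to rest on their stops; do not pinch them or pick anything up, and leave the bins and everything else on the bench where they stand.

Things in the scene. Friction and masses are not known exactly. Their poses are not given: they have to be found in the camera images.
- board: Fixed grey board flat on the bench, 280 (x) x 600 (y) x 12 mm; a 26 mm high rim along its far edge. Origin: centre of its underside; x points from tags to bins (roughly away from the robot), z up. Four places, at y = -217.5, -72.5, 72.5, 217.5 mm; each has a tag holder at x = -85 mm and a bin at x = 60 mm, standing on the board. Position and yaw differ every time.
- holder_a: Fixed flip-tag holder in one of the four places (differs every time), for the bin straight behind it (+x): base 72 (x) x 36 (y) x 10 mm, end cheeks to 33 mm, a sloping stop wing left and right, to 44 mm above its underside and 19 mm out in y. Origin: centre of its underside, 12 mm above the bench; axes parallel to the board's.
- tag_a (a joint): Tag in holder_a: aluminium plate, 60 mm along the hinge, 65 mm tall, 3 mm thick, 30 g. Hinge along holder x, 26 mm above its origin. 0 = upright; +0.7 = leans to -y (right) on its stop, black solid disc (44 mm) turned up = full; -0.7 = leans to +y (left) on its stop, black open ring (44/29 mm) turned up = reorder. Swings freely; once past upright it drops to the other stop.
- tag_a_edge (a point): Middle of the free edge of the tag in holder_a, 65 mm from the hinge line: 88 mm above the bench and 42 mm to the side of the hinge when the tag rests on a stop, 103 mm above the bench when upright.
- holder_b: Fixed flip-tag holder in one of the four places (differs every time), for the bin straight behind it (+x): base 72 (x) x 36 (y) x 10 mm, end cheeks to 33 mm, a sloping stop wing left and right, to 44 mm above its underside and 19 mm out in y. Origin: centre of its underside, 12 mm above the bench; axes parallel to the board's.
- tag_b (a joint): Tag in holder_b: aluminium plate, 60 mm along the hinge, 65 mm tall, 3 mm thick, 30 g. Hinge along holder x, 26 mm above its origin. 0 = upright; +0.7 = leans to -y (right) on its stop, black solid disc (44 mm) turned up = full; -0.7 = leans to +y (left) on its stop, black open ring (44/29 mm) turned up = reorder. Swings freely; once past upright it drops to the other stop.
- tag_b_edge (a point): Middle of the free edge of the tag in holder_b, 65 mm from the hinge line: 88 mm above the bench and 42 mm to the side of the hinge when the tag rests on a stop, 103 mm above the bench when upright.
- holder_c: Fixed flip-tag holder in one of the four places (differs every time), for the bin straight behind it (+x): base 72 (x) x 36 (y) x 10 mm, end cheeks to 33 mm, a sloping stop wing left and right, to 44 mm above its underside and 19 mm out in y. Origin: centre of its underside, 12 mm above the bench; axes parallel to the board's.
- tag_c (a joint): Tag in holder_c: aluminium plate, 60 mm along the hinge, 65 mm tall, 3 mm thick, 30 g. Hinge along holder x, 26 mm above its origin. 0 = upright; +0.7 = leans to -y (right) on its stop, black solid disc (44 mm) turned up = full; -0.7 = leans to +y (left) on its stop, black open ring (44/29 mm) turned up = reorder. Swings freely; once past upright it drops to the other stop.
- tag_c_edge (a point): Middle of the free edge of the tag in holder_c, 65 mm from the hinge line: 88 mm above the bench and 42 mm to the side of the hinge when the tag rests on a stop, 103 mm above the bench when upright.
- holder_d: Fixed flip-tag holder in one of the four places (differs every time), for the bin straight behind it (+x): base 72 (x) x 36 (y) x 10 mm, end cheeks to 33 mm, a sloping stop wing left and right, to 44 mm above its underside and 19 mm out in y. Origin: centre of its underside, 12 mm above the bench; axes parallel to the board's.
- tag_d (a joint): Tag in holder_d: aluminium plate, 60 mm along the hinge, 65 mm tall, 3 mm thick, 30 g. Hinge along holder x, 26 mm above its origin. 0 = upright; +0.7 = leans to -y (right) on its stop, black solid disc (44 mm) turned up = full; -0.7 = leans to +y (left) on its stop, black open ring (44/29 mm) turned up = reorder. Swings freely; once past upright it drops to the other stop.
- tag_d_edge (a point): Middle of the free edge of the tag in holder_d, 65 mm from the hinge line: 88 mm above the bench and 42 mm to the side of the hinge when the tag rests on a stop, 103 mm above the bench when upright.
- bin_full_1: Full bin: black hopper bin, 130 (x) x 104 (y) x 62 mm, front wall 42 mm high, loose, origin at the centre of its underside, in one of the four places on the board (differs every time), heaped to the rim with silver barrel connectors, up to about 70 mm above its underside. Do not move.
- bin_full_2: Full bin: black hopper bin, 130 (x) x 104 (y) x 62 mm, front wall 42 mm high, loose, origin at the centre of its underside, in one of the four places on the board (differs every time), heaped to the rim with plug connectors, up to about 70 mm above its underside. Do not move.
- bin_low: Nearly empty bin: black hopper bin, 130 (x) x 104 (y) x 62 mm, front wall 42 mm high, loose, origin at the centre of its underside, in one of the four places on the board (differs every time), only three connectors on its floor. Do not move.
- bin_empty: Empty bin: black hopper bin, 130 (x) x 104 (y) x 62 mm, front wall 42 mm high, loose, origin at the centre of its underside, in one of the four places on the board (differs every time), nothing in it. Do not move.
- barrel: Bystander: steel barrel connector, 18 mm diameter x 34 mm, standing on the board midway between two neighbouring places, between the line of tags and the bins (about 58 mm beyond the line of tags). Origin at the centre of its underside.
- terminator: Bystander: brass and dark terminator, 21 mm diameter x 32 mm, standing on the board in the same way between two other places. Origin at the centre of its underside.
- multimeter: Bystander: yellow hand multimeter lying on the bench to the right, 165 x 80 x 48 mm. Origin at the centre of its underside.
- screwdriver: Bystander: screwdriver, 180 mm long, lying on the bench to the left, nearer the robot than the board.
- solder_reel: Bystander: reel standing on its flange on the bench at the left, 62 mm diameter x 44 mm. Origin at the centre of its underside.
- mug: Bystander: white mug on the bench at the right, 80 mm diameter x 92 mm. Origin at the centre of its underside.

How it is judged:
At the end, for the whole second after the job is handed in: Every tag before a full bin leans on its stop with the disc face up (joint above 0.6 of 0.7 rad), every tag before the empty or nearly empty bin with the ring face up (below -0.6), all tags at rest, and all bins and bystanders within 20 mm of where they started ((horizontal distance between bin_full_1 and holder_a above 0.165 m or value of joint tag_a above 0.6 rad) and (horizontal distance between bin_full_2 and holder_a above 0.165 m or value of joint tag_a above 0.6 rad) and (horizontal distance between bin_low and holder_a above 0.165 m or value of joint tag_a below -0.6 rad) and (horizontal distance between bin_empty and holder_a above 0.165 m or value of joint tag_a below -0.6 rad) and velocity of joint tag_a between -0.2 and 0.2 rad/s and (horizontal distance between bin_full_1 and holder_b above 0.165 m or value of joint tag_b above 0.6 rad) and (horizontal distance between bin_full_2 and holder_b above 0.165 m or value of joint tag_b above 0.6 rad) and (horizontal distance between bin_low and holder_b above 0.165 m or value of joint tag_b below -0.6 rad) and (horizontal distance between bin_empty and holder_b above 0.165 m or value of joint tag_b below -0.6 rad) and velocity of joint tag_b between -0.2 and 0.2 rad/s and (horizontal distance between bin_full_1 and holder_c above 0.165 m or value of joint tag_c above 0.6 rad) and (horizontal distance between bin_full_2 and holder_c above 0.165 m or value of joint tag_c above 0.6 rad) and (horizontal distance between bin_low and holder_c above 0.165 m or value of joint tag_c below -0.6 rad) and (horizontal distance between bin_empty and holder_c above 0.165 m or value of joint tag_c below -0.6 rad) and velocity of joint tag_c between -0.2 and 0.2 rad/s and (horizontal distance between bin_full_1 and holder_d above 0.165 m or value of joint tag_d above 0.6 rad) and (horizontal distance between bin_full_2 and holder_d above 0.165 m or value of joint tag_d above 0.6 rad) and (horizontal distance between bin_low and holder_d above 0.165 m or value of joint tag_d below -0.6 rad) and (horizontal distance between bin_empty and holder_d above 0.165 m or value of joint tag_d below -0.6 rad) and velocity of joint tag_d between -0.2 and 0.2 rad/s and distance of each of bin_full_1, bin_full_2, bin_low, bin_empty, barrel, terminator, multimeter, screwdriver, solder_reel, mug from where it was at the start of the episode below 0.02 m); the robot touches nothing.
It fails at once if a bin or another thing on the bench is moved by more than 20 mm, lifted or carried (distance of any of bin_full_1, bin_full_2, bin_low, bin_empty, barrel, terminator, multimeter, screwdriver, solder_reel, mug from where it was at the start of the episode above 0.02 m).
It fails at once if a tag or its holder is pinched or forced (more than 12 N from the robot) (contact force between any of the fingers, the arm and holder_a above 12 N or contact force between any of the fingers, the arm and holder_b above 12 N or contact force between any of the fingers, the arm and holder_c above 12 N or contact force between any of the fingers, the arm and holder_d above 12 N).
It also fails if it takes over 45 s, if anything falls off the work surface, if the arm or the gripper's body presses on something with over 40 N, if the wrist force passes 120 N, or if a joint passes its speed limit or range.

### The arm

A 7-joint arm with a two-finger parallel gripper is mounted at the origin on the work surface. World frame = base frame: x ahead of the robot, y to its left, z up, the work surface at z = 0. Lengths are in m, angles in rad, forces in N, time in s.
With the tool pointing down it reaches from about 0.35 to 0.9 m from the base axis. Payload 8.1 kg.
Tool frame: the origin (TCP) lies on the centre line of the jaws, within the pads' length; the fingertips stand 19 mm ahead of it and the grasp point (between the pads) is the TCP; z points along the fingers, y is the direction in which the jaws open and shut (so a half turn about z gives the same grasp; the last joint's range is limited). The gripper opens to 92 mm and grips with 3 to 60 N. Pads are 19 mm wide; open, the fingers measure 130 mm over their backs; the gripper's body (75 mm by 190 mm) begins 47 mm behind the grasp point.
Start: joints at [1.182, 0.434, 0.025, 1.573, -0.012, 1.134, -0.075], TCP at [0.176, -0.6, 0.209] pointing down, gripper open.
Joint ranges: [-2.62, 2.62], [-0.44, 2.09], [-1.27, 1.32], [0.08, 2.57], [-1.32, 4.46], [0.12, 2], [-2.74, 2.74]. Speed limits (rad/s): [2.22, 2.22, 3.01, 3.01, 3.14, 3.14, 3.14].

### API

Orientations are given as a rotation vector (axis times angle).
In Python, from cell import monitor, imaging, workorder, outline_of gives the robot as it stands.
- The arm moves only by the tool move_arm, never from a script. Its argument "series" is a list of rows, each a list of 6 numbers: the shift along the world's x, y, z in cm, then the turn, a rotation vector about the world's x, y, z in degrees. A call has 1 to 8 rows; each row shifts and turns the commanded pose from where the row before left it; what a row does not reach is not made up. A row lasts 1/10 s, in which the tool goes at most 50 mm and 8.59 degrees, less where a joint would pass 70% of its speed; a pose out of reach is approached as far as the arm can. A call with a gripper value outside its range is refused whole. "grip" is the opening, from 0 (shut) to 1 (fully open), set as the call begins (left out, the last holds). The fingers move at their own pace and stop on an object; "force" is the grip in N (left out, the last holds). Time passes only in rows, so rows that do not move let the fingers close. It gives the time, the measured TCP pose, the force and the opening at its end, in the units of the state.
- monitor.observe(): the state, without advancing time (a new reading comes with each control period).
- imaging.get_image(name): name is "side" or "top" or "wrist"; returns a dict with "color" (420x560x3 uint8, red, green, blue), "fx", "fy", "cx", "cy" (pixels), "rvec" (rotation vector, rad) and "tvec" (3), from world to camera coordinates, as OpenCV has them; the wrist camera has in their place "mount" (4x4, takes a point from camera to tool coordinates, whose origin is the TCP and whose axes are the flange's). Camera axes: x right, y down, z forward; pixel columns grow to the right and rows downward; lengths in m; the calibration is good to about 2 mm. A picture is of the moment at which its call begins: read the wrist's pose just before it. There is no depth.
- workorder.sign_off(): hands the job in, once; it reports no verdict.
Trained networks look in the newest picture that a camera, given by its name, has taken for a name from the list of things; names that differ only in an ending like _2 or _b are one class to them, and where a whole thing is asked for, a point or a joint stands for the part that bears it (a point fixed in the world has none). Each returns a list of dicts, best first, with "p" (0 to 1); they miss things now and then, are a little off and sometimes report something else, mostly with a low value. They report only what shows in the picture. A call takes as long as a camera call.
- outline_of(camera, thing): "mask" (420x560 bool, what is visible of it) and "rect" ([left, top, width, height] in pixels, round what is visible of it).
The state is a dict: "clock": time; "joints": joint angles; "dq": joint speeds; "joint_efforts": joint torques, N m; "position": TCP position; "ee_rot": TCP orientation; "force": force on the tool from outside, world axes, zero at the start; "ft_torque": the same for the moment, N m; "width": opening from 0.0 (shut) to 1.0 (fully open).
Only numpy, scipy, OpenCV 4.12 (cv2) and the standard library are available. Lean on these libraries where they do the work, as an engineer would, in place of code of your own. Each camera call takes 0.05 s, during which the arm holds its last target. There are 200 camera calls.

## Working session

There is one attempt and no reset: what is moved stays moved. The work goes in short steps, Python scripts to look and compute and a tool call to move; the robot and the scene stay as the last step left them, time stands still between calls to the robot, and variables do not carry over. Pictures are saved under pics/ and viewed, about 8 in all and at most 12, crops included, and the job is handed in when it is done.

Besides the shell and the picture viewer there is one more tool, called by a JSON object that holds its "api" and its "payload", one argument or row to a line. move_arm: Moves the arm, as the interface text tells. Its arguments: {"type":"object","properties":{"series":{"type":"array"},"grip":{"type":"number"},"force":{"type":"number"}},"required":["series"]}

```bash
mkdir -p pics
python3 - <<'E'
from cell import monitor, imaging
import cv2
s=monitor.observe();print(s['clock'],s['position'],s['ee_rot'],s['width'])
for n in ('top','side'):
    d=imaging.get_image(n);cv2.imwrite(f'pics/{n}1.png',d['color'][:,:,::-1])
    print(n,d['fx'],d['fy'],d['cx'],d['cy'],d['rvec'],d['tvec'])
E
```

```text
0.0 [ 0.17601682 -0.59913769  0.20803624] [-3.10805483e+00 -4.47122588e-01  5.27206913e-04] 0.9974435813274611
top 450.62502967112624 450.62502967112624 282.5536669253624 213.72529952548666 [ 2.26450494 -1.93570314  0.20787433] [-0.07009222  0.48485477  1.18457683]
side 439.0869301691532 439.0869301691532 279.4085631136889 209.0062199773364 [ 0.41183322 -2.67894127  1.30025401] [0.46586569 0.16099425 1.1489237 ]
```

View pics/top1.png

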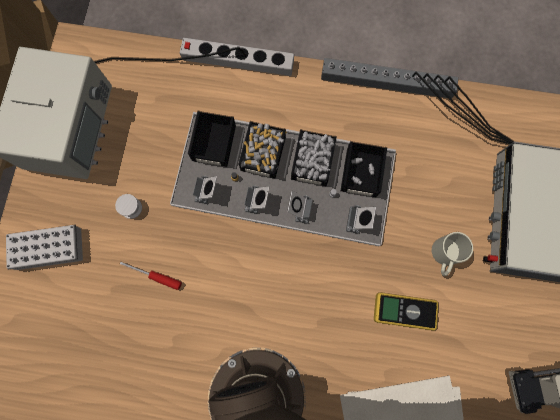

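View pics/side1.png

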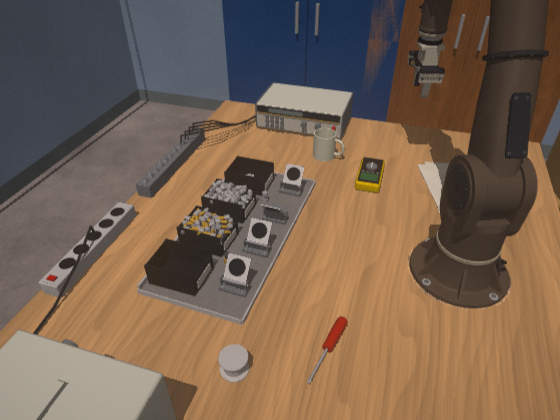

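The top view shows the bins, from left to right (pixels about 212,137 / 262,148 / 314,157 / 364,167), as empty, full of plugs, full of barrels and low. The tags are at 208,189 / 260,198 / 300,206 / 365,218. I'll enlarge the tags and fit the board.

```bash
cat > h.py <<'E'
import numpy as np,cv2
from cell import monitor,imaging,outline_of
def P(d):
    K=np.array([[d['fx'],0,d['cx']],[0,d['fy'],d['cy']],[0,0,1]]);R=cv2.Rodrigues(np.array(d['rvec']))[0];return K,R,np.array(d['tvec'])
def onplane(d,uv,z):
    K,R,t=P(d);c=-R.T@t;v=R.T@np.linalg.inv(K)@np.array([*uv,1.]);return c+v*(z-c[2])/v[2]
def proj(d,X):
    K,R,t=P(d);return cv2.projectPoints(np.array(X,float).reshape(-1,3),R,t,K,None)[0][:,0]
E
python3 - <<'E'
from h import *
from scipy.optimize import least_squares
D={n:imaging.get_image(n) for n in('top','side')}
def world(p,X):
    c,s=np.cos(p[2]),np.sin(p[2]);X=np.array(X,float);return np.c_[p[0]+c*X[:,0]-s*X[:,1],p[1]+s*X[:,0]+c*X[:,1],X[:,2]+(p[3] if len(p)>3 else 0)]
# near corners on top of board
c=np.array([onplane(D['top'],uv,.012) for uv in[(172,206),(383,243)]]);e=c[0]-c[1];yaw=np.arctan2(-e[0],e[1]);print(c,np.linalg.norm(e))
m=c.mean(0);p0=[m[0]+.14*np.cos(yaw),m[1]+.14*np.sin(yaw),yaw,0]
# refine with mask of board: hull of base outlines
out={}
for n in D:
    o=outline_of(n,'board')
    if o: print(n,o[0]['p'],o[0]['rect']); out[n]=o[0]['mask'].astype(np.uint8)
box=[[x,y,z] for x in(-.14,.14) for y in(-.3,.3) for z in(0,.012)]+[[.14,y,.026] for y in(-.3,.3)]
obs={n:cv2.convexHull(np.argwhere(out[n])[:,::-1].astype(np.float32))[:,0] for n in out}
near=np.array([[-.14,.3,.012],[-.14,-.3,.012]])
def res(p):
    r=[]
    for n in obs:
        h=cv2.convexHull(proj(D[n],world(p,box)).astype(np.float32))
        r+=[cv2.pointPolygonTest(h,tuple(map(float,q)),True) for q in obs[n]]
    return r
f=least_squares(res,p0,loss='soft_l1',diff_step=1e-3);print('p0',p0,'fit',f.x,'rms',np.sqrt(np.mean(np.array(res(f.x))**2)))
np.save('board.npy',f.x)
p=f.x
for i,y in enumerate((.2175,.0725,-.0725,-.2175)):
    print(i+1,'hinge',world(p,[[-.085,y,.038]]).round(3))
ims=[]
for n,w in(('top',(165,105,240,145)),('side',(140,150,200,150))):
    im=D[n]['color'][:,:,::-1].copy()
    big=cv2.resize(im,None,fx=3.3,fy=3.3,interpolation=cv2.INTER_CUBIC)
    for y in(.2175,.0725,-.0725,-.2175):
        for X in ([-.085-.03,y,.038],[-.085+.03,y,.038]):
            u=proj(D[n],world(p,[X]))[0]*3.3;cv2.circle(big,tuple(int(v) for v in u),3,(0,0,255),-1)
    for q in proj(D[n],world(p,box)):cv2.circle(big,tuple(int(v*3.3) for v in q),3,(0,255,0),-1)
    x,y,a,b=[int(v*3.3) for v in w];ims.append(big[y:y+b,x:x+a])
W=max(i.shape[1] for i in ims);ims=[cv2.copyMakeBorder(i,0,0,0,W-i.shape[1],0) for i in ims]
v=np.vstack(ims);v=cv2.resize(v,None,fx=min(1,598/v.shape[0]),fy=min(1,598/v.shape[0]));cv2.imwrite('pics/c1.png',v)
E
```

```text
[[ 0.47118125  0.3205617   0.012     ]
 [ 0.45922443 -0.28292092  0.012     ]] 0.6036010553407544
top 0.97 [171.4, 110.6, 224.8, 137.9]
side 0.6 [138.1, 172.8, 180.1, 151.6]
p0 [np.float64(0.6051753677791049), np.float64(0.016047107437790975), np.float64(-0.01981043447576204), 0] fit [ 6.03250132e-01  2.17185269e-02 -3.99175489e-02 -1.99433535e-04] rms 1.0811006350007462
1 hinge [[0.527 0.242 0.038]]
2 hinge [[0.521 0.098 0.038]]
3 hinge [[ 0.515 -0.047  0.038]]
4 hinge [[ 0.51  -0.192  0.038]]
```

View pics/c1.png

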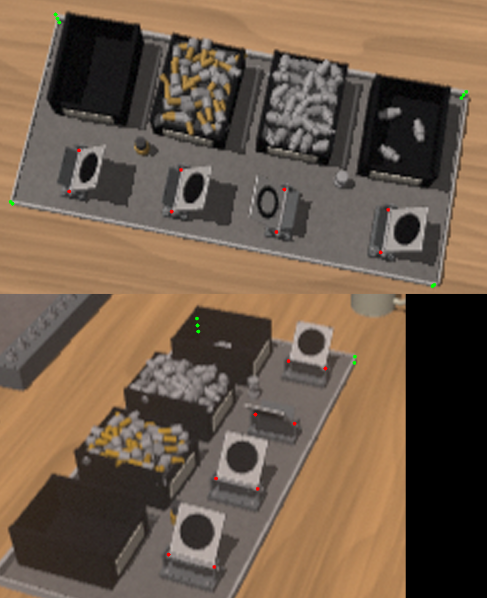

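The crop settles the tag states:
- Tag 1 (empty bin) shows the disc, which is wrong.
- Tag 2 (plugs) shows the disc, which is right.
- Tag 3 (barrels) shows the ring, which is wrong.
- Tag 4 (low bin) shows the disc, which is wrong.

The projected hinge points land on the holders in both views, so the board pose is good. I'll shut the gripper and turn the jaws along the board's x, so the finger is thin in y.

{"api": "move_arm", "payload": {
  "series": [
    [3, 3, 0, 0, 0, 8],
    [3, 3, 0, 0, 0, 8],
    [3, 3, 0, 0, 0, 8],
    [3, 3, 0, 0, 0, 8],
    [3, 3, 0, 0, 0, 8],
    [3, 3, 0, 0, 0, 8],
    [3, 3, 0, 0, 0, 8],
    [3, 3, 0, 0, 0, 8]
  ],
  "grip": 0,
  "force": 10
}}

```text
clock: 1.1
position: [0.4172, -0.3584, 0.209]
ee_rot: [2.394, 2.033, -0.0]
force: [1.1, -0.5, 0.0]
width: 0.355
```

{"api": "move_arm", "payload": {
  "series": [
    [3, 2.5, 0, 0, 0, 7],
    [3, 2.5, 0, 0, 0, 0],
    [3, 2.5, 0, 0, 0, 0],
    [0, 0, -4, 0, 0, 0],
    [0, 0, -3, 0, 0, 0],
    [0, 0, 0, 0, 0, 0]
  ]
}}

```text
clock: 1.7
position: [0.5036, -0.2835, 0.135]
ee_rot: [-2.266, -2.166, 0.004]
force: [-0.4, 0.1, 0.1]
width: 0.004
```

Run:
```python
from h import *
p=np.load('board.npy');s=monitor.observe();print(s['clock'],s['position'],s['width'],s['force'])
ims=[]
for n,(x,y,a,b) in(('top',(300,120,160,170)),('side',(200,100,160,170))):
    d=imaging.get_image(n);im=d['color'][:,:,::-1].copy()
    u=proj(d,[np.array(s['position'])-[0,0,.019]])[0]
    big=cv2.resize(im,None,fx=2.5,fy=2.5,interpolation=cv2.INTER_CUBIC);cv2.circle(big,tuple(int(2.5*v) for v in u),3,(0,0,255),-1)
    x,y,a,b=[int(v*2.5) for v in(x,y,a,b)];ims.append(big[y:y+b,x:x+a])
cv2.imwrite('pics/c2.png',np.hstack(ims))
```

```text
1.7 [ 0.50355391 -0.28347043  0.13503898] 0.003714737059015117 [-0.40612213  0.14371453  0.14399123]
```

View pics/c2.png

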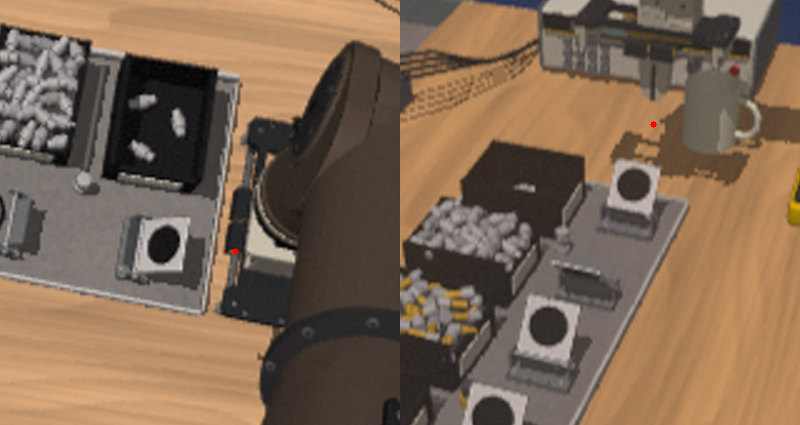

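In the side crop the fingertip appears around (655,98), higher than my projected tip at (653,125). I'll lower in free space and check the tip height close up before pushing.

{"api": "move_arm", "payload": {
  "series": [
    [0, 0, -2.2, 0, 0, 0],
    [0, 0, -2.2, 0, 0, 0],
    [0, 0, 0, 0, 0, 0],
    [0, 0, 0, 0, 0, 0]
  ]
}}

```text
clock: 2.2
position: [0.5069, -0.2853, 0.0966]
ee_rot: [2.271, 2.168, 0.001]
force: [0.4, 0.6, 0.0]
width: 0.003
```

Run:
```python
from h import *
s=monitor.observe();print(s['clock'],s['position'],s['force'])
d=imaging.get_image('side');im=d['color'][:,:,::-1].copy()
x0,y0=240,100;k=6
big=cv2.resize(im[y0:y0+95,x0:x0+125],None,fx=k,fy=k,interpolation=cv2.INTER_CUBIC)
for dz,c in((0,(0,255,0)),(-.019,(0,0,255)),(.047,(255,0,0))):
    u=(proj(d,[np.array(s['position'])+[0,0,dz]])[0]-[x0,y0]+.5)*k;cv2.circle(big,tuple(int(v) for v in u),3,c,-1)
cv2.imwrite('pics/c3.png',big)
```

```text
2.2 [ 0.50694248 -0.28525992  0.0965922 ] [0.37306588 0.63616932 0.03348882]
```

View pics/c3.png

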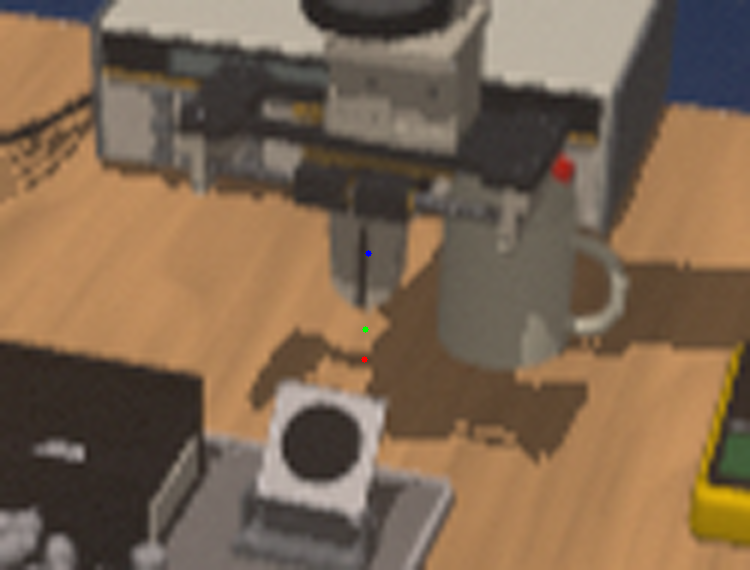

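The gripper appears about 30 mm higher than, or further from the camera than, the state implies. I'll cross-check with the wrist camera against the known tag geometry.

Run:
```python
from h import *
s=monitor.observe();d=imaging.get_image('wrist');s2=monitor.observe();print(s['position'],s2['position'],s['joints'])
M=np.array(d['mount']);print(M.round(3))
T=np.eye(4);T[:3,:3]=cv2.Rodrigues(np.array(s['ee_rot']))[0];T[:3,3]=s['position']
C=np.linalg.inv(T@M);K=np.array([[d['fx'],0,d['cx']],[0,d['fy'],d['cy']],[0,0,1]])
p=np.load('board.npy');c,sn=np.cos(p[2]),np.sin(p[2])
big=d['color'][:,:,::-1].copy()
def dot(X,col,w=False):
    if not w: X=[p[0]+c*X[0]-sn*X[1],p[1]+sn*X[0]+c*X[1],X[2]]
    q=C@np.array([*X,1]);u=K@q[:3]
    if q[2]>0: u=u[:2]/u[2];print(np.round(X,3),u.round(0));cv2.circle(big,tuple(int(v) for v in u),3,col,-1)
for y in(-.2175,-.0725):
    sgn=-1 if y<-.1 else 1
    for x in(-.115,-.055): dot([x,y,.038],(0,0,255));dot([x,y+sgn*.042,.088],(0,255,0))
for X in([-.14,-.3,.012],[.14,-.3,.012]):dot(X,(255,0,0))
dot(np.array(s['position'])-[0,0,.019],(255,0,255),True)
cv2.imwrite('pics/w1.png',big)
```

```text
[ 0.50730764 -0.28528073  0.09688726] [ 0.50738208 -0.28528268  0.09691675] [ 0.67295184  0.50803805 -0.35503976  1.7887948   0.22129633  0.88107214
  0.17166868]
[[ 0.    -0.966 -0.26   0.07 ]
 [ 1.     0.    -0.     0.   ]
 [ 0.    -0.26   0.966 -0.175]
 [ 0.     0.     0.     1.   ]]
[ 0.48  -0.191  0.038] [228.  75.]
[ 0.478 -0.233  0.088] [218. 155.]
[ 0.54  -0.193  0.038] [328.  75.]
[ 0.538 -0.235  0.088] [338. 154.]
[ 0.485 -0.046  0.038] [ 215. -234.]
[ 0.487 -0.004  0.088] [ 183. -532.]
[ 0.545 -0.049  0.038] [ 336. -235.]
[ 0.547 -0.007  0.088] [ 361. -533.]
[ 0.451 -0.272  0.012] [204. 200.]
[ 0.731 -0.284  0.012] [588. 197.]
[ 0.507 -0.285  0.078] [282. 244.]
```

View pics/w1.png

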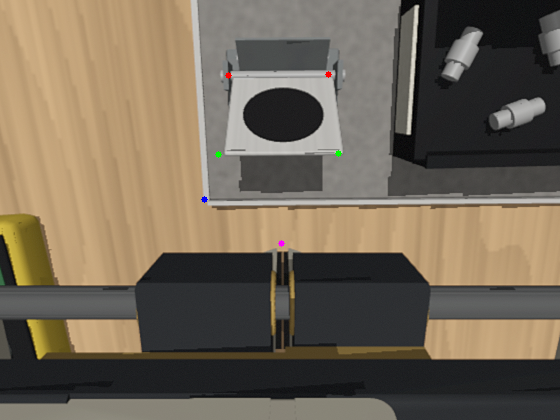

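The wrist view agrees with the state: the hinge at (228,75)–(328,75), the board corner at (204,200) and the tip at (281,244) all line up. I'll trust it and push tag 4 toward +y, gently.

{"api": "move_arm", "payload": {
  "series": [
    [0, 1.5, -0.8, 0, 0, 0],
    [0, 1.5, 0, 0, 0, 0],
    [0, 1.2, 0, 0, 0, 0],
    [0, 1.2, 0, 0, 0, 0],
    [0, 1.2, 0, 0, 0, 0],
    [0, 1.2, 0, 0, 0, 0],
    [0, 1, 0, 0, 0, 0],
    [0, 1, 0, 0, 0, 0]
  ]
}}

```text
clock: 3.1
position: [0.5062, -0.1858, 0.0869]
ee_rot: [2.272, 2.17, -0.0]
force: [-0.3, -0.4, 0.2]
width: 0.005
```

{"api": "move_arm", "payload": {
  "series": [
    [0, 0.5, 0, 0, 0, 0],
    [0, 0, 0, 0, 0, 0],
    [0, 0, 0, 0, 0, 0],
    [0, 0, 0, 0, 0, 0]
  ]
}}

```text
clock: 3.5
position: [0.5061, -0.1824, 0.0868]
ee_rot: [2.273, 2.169, -0.0]
force: [0.3, -0.3, 0.4]
width: 0.005
```

Run:
```python
from h import *
ims=[]
for n in('wrist','side'):
    d=imaging.get_image(n);im=d['color'][:,:,::-1]
    ims.append(cv2.resize(im,(400,300)) if n=='wrist' else cv2.resize(im[90:240,170:370],(400,300)))
cv2.imwrite('pics/w2.png',np.hstack(ims))
```

```text
(no output)
```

View pics/w2.png

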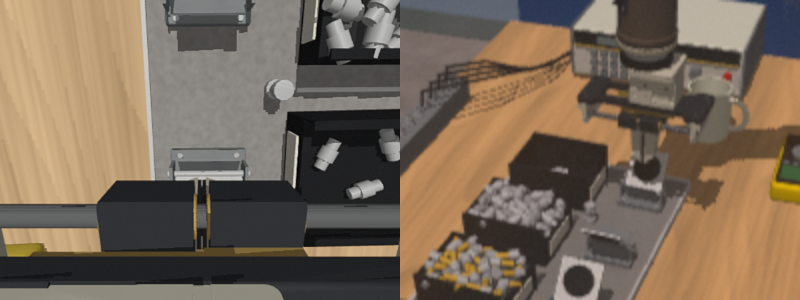

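No force was felt. In the side view the finger seems to end at or above the tag's top edge (640,150), and tag 4 still shows its disc, so the tip really is higher than the nominal value. I'll back off, go lower and check again.

{"api": "move_arm", "payload": {
  "series": [
    [0, -3, 0, 0, 0, 0],
    [0, -3.5, 0, 0, 0, 0],
    [0, -3.5, 0, 0, 0, 0],
    [0, 0, -1.5, 0, 0, 0],
    [0, 0, -1, 0, 0, 0],
    [0, 0, 0, 0, 0, 0],
    [0, 0, 0, 0, 0, 0]
  ]
}}

```text
clock: 4.3
position: [0.5063, -0.2805, 0.0618]
ee_rot: [-2.269, -2.171, -0.0]
force: [-0.2, 1.2, -0.2]
width: 0.007
```

Run:
```python
from h import *
s=monitor.observe();print(s['position'],s['force'],s['width'])
d=imaging.get_image('side');im=d['color'][:,:,::-1]
x0,y0,k=250,110,5
b=cv2.resize(im[y0:y0+90,x0:x0+80],None,fx=k,fy=k,interpolation=cv2.INTER_CUBIC)
for dz,c in((0,(0,255,0)),(-.019,(0,0,255)),(.047,(255,0,0))):
    u=(proj(d,[np.array(s['position'])+[0,0,dz]])[0]-[x0,y0]+.5)*k;print(dz,u);cv2.circle(b,tuple(int(v) for v in u),3,c,-1)
w=imaging.get_image('wrist');wi=w['color'][:,:,::-1];print(w['fx'],w['cx'],w['cy'])
wi=wi[0:315,150:430]; wi=cv2.resize(wi,(400,450))
cv2.imwrite('pics/w3.png',np.hstack([b,wi]))
```

```text
[ 0.50626011 -0.28046208  0.06177872] [-0.20654243  1.22289561 -0.24317569] 0.006601348123660473
0 [252.44245787 274.29758179]
-0.019 [251.67806905 298.661372  ]
0.047 [254.38795711 212.28760168]
366.14504070562015 282.1413739422015 213.73490477373372
```

View pics/w3.png

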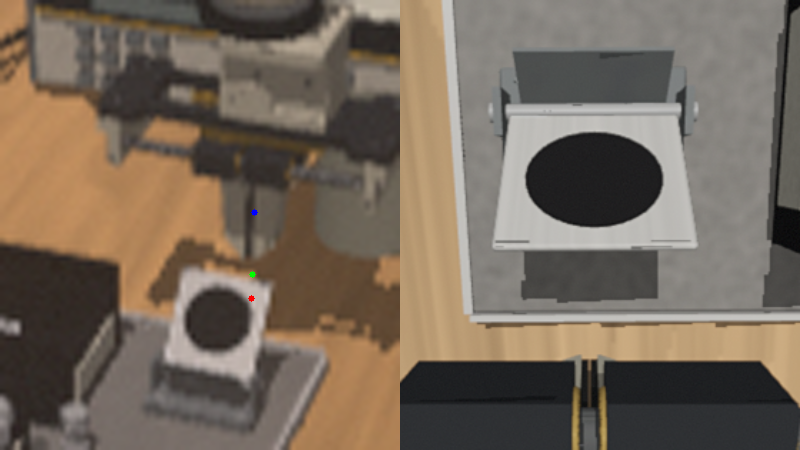

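The wrist geometry confirms the TCP pose: the tag edge lies 46 mm ahead and 21 mm above it. Both views put the actual fingertip about 14 mm above the TCP, not 19 mm below. The tip is now at z ≈ 0.075, below the 0.088 edge. I'll push part of the way and then check.

{"api": "move_arm", "payload": {
  "series": [
    [0, 1.2, -0.3, 0, 0, 0],
    [0, 1.2, 0, 0, 0, 0],
    [0, 1, 0, 0, 0, 0],
    [0, 1, 0, 0, 0, 0],
    [0, 1, 0, 0, 0, 0],
    [0, 0, 0, 0, 0, 0]
  ]
}}

```text
clock: 5.0
position: [0.5064, -0.2255, 0.059]
ee_rot: [-2.269, -2.172, -0.001]
force: [0.7, -0.1, -1.1]
width: 0.004
```

Run:
```python
from h import *
s=monitor.observe();print(s['position'],s['force'])
d=imaging.get_image('side');im=d['color'][:,:,::-1]
b=cv2.resize(im[110:200,250:330],None,fx=5,fy=5,interpolation=cv2.INTER_CUBIC)
w=imaging.get_image('wrist')['color'][0:315,150:430,::-1]
cv2.imwrite('pics/w4.png',np.hstack([b,cv2.resize(w,(400,450))]))
```

```text
[ 0.50643615 -0.22551581  0.05901201] [ 0.65180219 -0.06387844 -1.10377292]
```

View pics/w4.png

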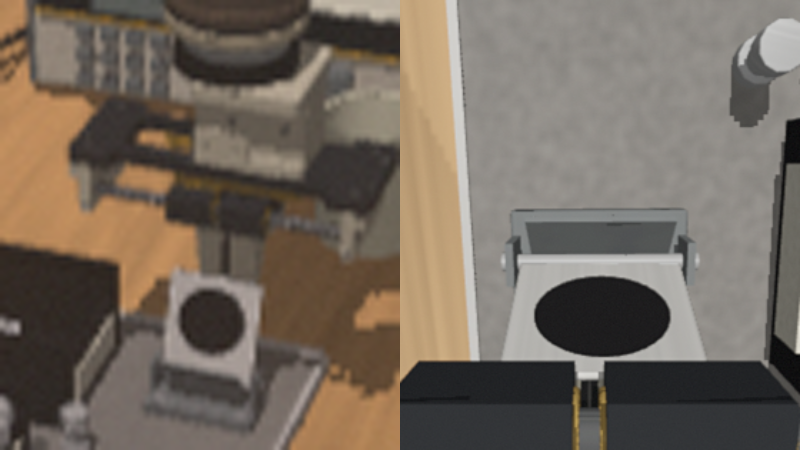

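The finger is now behind the tag (side view, tip hidden by the tag at 215,275), and the disc is more foreshortened, so the tag is lifting. I'll carry on past upright.

{"api": "move_arm", "payload": {
  "series": [
    [0, 0.8, 0, 0, 0, 0],
    [0, 0.8, 0, 0, 0, 0],
    [0, 0.8, 0, 0, 0, 0],
    [0, 0.8, 0, 0, 0, 0],
    [0, 0.8, 0, 0, 0, 0],
    [0, 0.6, 0, 0, 0, 0],
    [0, 0, 0, 0, 0, 0],
    [0, 0, 0, 0, 0, 0]
  ]
}}

```text
clock: 5.9
position: [0.5062, -0.1817, 0.0589]
ee_rot: [2.271, 2.17, -0.0]
force: [0.0, 0.9, 0.2]
width: 0.008
```

```bash
cat > tags.py <<'E'
from h import *
s=monitor.observe();print(s['clock'],s['position'],s['force'])
for n in('side','top'):
    imaging.get_image(n)
    print(n,[(round(o['p'],2),o['rect']) for o in outline_of(n,'tag_a')])
E
python3 tags.py
```

```text
5.9 [ 0.50623302 -0.18171205  0.05887084] [0.03145033 0.85278698 0.23394814]
side [(0.93, [249.7, 218.1, 22.9, 30.7]), (0.67, [352.6, 158.6, 31.1, 38.1]), (0.64, [263.6, 201.7, 21.0, 12.1]), (0.49, [224.1, 253.4, 25.0, 33.9]), (0.48, [281.0, 175.8, 19.6, 8.8])]
top [(0.79, [199.4, 175.2, 16.4, 24.7]), (0.77, [249.0, 187.0, 21.2, 23.4]), (0.62, [287.2, 191.7, 18.1, 25.5])]
```

Tag 4 has flipped: its side-view box is now 20x9 px, flat like tag 3's. Next is tag 3: rise, move between tags 3 and 2, lower, and push toward −y.

{"api": "move_arm", "payload": {
  "series": [
    [0, 0, 3, 0, 0, 0],
    [0, 0, 4, 0, 0, 0],
    [0, 3, 1, 0, 0, 0],
    [0.3, 4.5, 0, 0, 0, 0],
    [0.3, 4.5, 0, 0, 0, 0],
    [0.3, 4.5, 0, 0, 0, 0],
    [0.2, 4.3, 0, 0, 0, 0],
    [0, 0, 0, 0, 0, 0]
  ]
}}

```text
clock: 6.9
position: [0.5173, 0.0335, 0.1394]
ee_rot: [-2.261, -2.178, -0.006]
force: [1.1, -0.0, 0.2]
width: 0.001
```

Run:
```python
from h import *
s=monitor.observe();print(s['clock'],s['position'],s['ee_rot'])
d=imaging.get_image('wrist');M=np.array(d['mount']);T=np.eye(4);T[:3,:3]=cv2.Rodrigues(np.array(s['ee_rot']))[0];T[:3,3]=s['position']
A=T@M
for o in outline_of('wrist','tag_a'):
    x,y,w,h=o['rect'];print(round(o['p'],2),o['rect'])
    for v in(y,y+h):
        r=A[:3,:3]@[(x+w/2-d['cx'])/d['fx'],(v-d['cy'])/d['fy'],1]
        print([ (A[:3,3]+r*(z-A[2,3])/r[2]).round(3)[:2] for z in(.038,.088)])
```

```text
6.9 [0.51732036 0.03354823 0.1394483 ] [-2.26139926 -2.1784699  -0.00554023]
0.58 [244.0, 119.5, 91.0, 74.3]
[array([0.526, 0.101]), array([0.525, 0.101])]
[array([0.524, 0.045]), array([0.523, 0.055])]
```

{"api": "move_arm", "payload": {
  "series": [
    [0, 0, 0, 0, 0, 0],
    [0, 0, -1, 0, 0, 0]
  ]
}}

```text
clock: 7.2
position: [0.5181, 0.0247, 0.1294]
ee_rot: [2.273, 2.166, 0.002]
force: [0.5, 0.4, -0.7]
width: 0.007
```

Centred in the gap (y = 0.025 between the edges at −0.005 and 0.055). Lowering, then pushing to −y.

{"api": "move_arm", "payload": {
  "series": [
    [0, 0, -2.5, 0, 0, 0],
    [0, 0, -2.5, 0, 0, 0],
    [0, 0, -2, 0, 0, 0],
    [0, 0, 0, 0, 0, 0],
    [0, -1, 0, 0, 0, 0],
    [0, -1, 0, 0, 0, 0],
    [0, -0.8, 0, 0, 0, 0],
    [0, -0.8, 0, 0, 0, 0]
  ]
}}

```text
clock: 8.0
position: [0.5177, -0.011, 0.0596]
ee_rot: [2.272, 2.168, 0.001]
force: [-0.0, -0.2, 0.5]
width: 0.005
```

{"api": "move_arm", "payload": {
  "series": [
    [0, -0.8, 0, 0, 0, 0],
    [0, -0.8, 0, 0, 0, 0],
    [0, -0.8, 0, 0, 0, 0],
    [0, -0.8, 0, 0, 0, 0],
    [0, -0.8, 0, 0, 0, 0],
    [0, -0.6, 0, 0, 0, 0],
    [0, 0, 0, 0, 0, 0],
    [0, 0, 0, 0, 0, 0]
  ]
}}

```text
clock: 8.8
position: [0.5172, -0.0556, 0.0588]
ee_rot: [-2.272, -2.17, -0.0]
force: [0.5, 0.0, 0.2]
width: 0.007
```

```bash
python3 tags.py
```

```text
8.8 [ 0.51719481 -0.05556515  0.05882938] [0.50438669 0.03241796 0.16462643]
side [(0.98, [222.6, 255.8, 29.3, 32.8]), (0.82, [249.0, 216.7, 22.3, 29.0]), (0.71, [267.0, 192.4, 24.0, 18.9]), (0.42, [259.9, 190.5, 30.0, 35.6])]
top [(0.81, [196.5, 176.7, 20.7, 21.9]), (0.51, [251.7, 188.6, 21.2, 22.4])]
```

{"api": "move_arm", "payload": {
  "series": [
    [0, -0.5, 0, 0, 0, 0],
    [0, 0, 3, 0, 0, 0],
    [0, 0, 4, 0, 0, 0],
    [0.2, 3, 1, 0, 0, 0],
    [0.2, 4.5, 0, 0, 0, 0],
    [0.2, 4.5, 0, 0, 0, 0],
    [0.2, 4.6, 0, 0, 0, 0],
    [0, 4.4, 0, 0, 0, 0]
  ]
}}

```text
clock: 9.8
position: [0.5253, 0.1509, 0.139]
ee_rot: [2.272, 2.169, 0.001]
force: [0.7, -0.5, 0.1]
width: 0.004
```

{"api": "move_arm", "payload": {
  "series": [
    [0, 0, 0, 0, 0, 0],
    [0, 0, 0, 0, 0, 0],
    [0, 0, 0, 0, 0, 0]
  ]
}}

```text
clock: 10.1
position: [0.5253, 0.1478, 0.1386]
ee_rot: [2.273, 2.168, -0.002]
force: [-0.4, -0.0, -0.1]
width: 0.008
```

```bash
python3 tags.py
```

```text
10.1 [0.52525872 0.14775116 0.13859219] [-0.44001568 -0.01703824 -0.10594524]
side [(0.87, [223.6, 250.8, 28.4, 35.3]), (0.7, [247.8, 218.6, 24.0, 30.8]), (0.47, [267.0, 189.9, 23.5, 24.8]), (0.42, [280.1, 178.6, 16.4, 2.9])]
top [(0.86, [305.0, 195.9, 14.2, 20.2]), (0.52, [342.4, 201.5, 15.2, 28.5])]
```

Tag 3 is now tall in the side view (24x25 px), so it has flipped to its disc. Now tag 1.

{"api": "move_arm", "payload": {
  "series": [
    [0, 0, -3, 0, 0, 0],
    [0, 0, -3, 0, 0, 0],
    [0, 0, -2, 0, 0, 0],
    [0, 0, 0, 0, 0, 0],
    [0, 1.2, 0, 0, 0, 0],
    [0, 1.2, 0, 0, 0, 0],
    [0, 1.2, 0, 0, 0, 0],
    [0, 0.8, 0, 0, 0, 0]
  ]
}}

```text
clock: 11.1
position: [0.5256, 0.1958, 0.0599]
ee_rot: [2.27, 2.172, 0.003]
force: [-0.2, 0.2, -0.5]
width: 0.005
```

{"api": "move_arm", "payload": {
  "series": [
    [0, 0.8, 0, 0, 0, 0],
    [0, 0.8, 0, 0, 0, 0],
    [0, 0.8, 0, 0, 0, 0],
    [0, 0.8, 0, 0, 0, 0],
    [0, 0.8, 0, 0, 0, 0],
    [0, 0.8, 0, 0, 0, 0],
    [0, 0.8, 0, 0, 0, 0],
    [0, 0.4, 0, 0, 0, 0]
  ]
}}

```text
clock: 11.9
position: [0.5251, 0.2545, 0.0589]
ee_rot: [-2.271, -2.171, -0.001]
force: [-0.3, -0.0, -0.6]
width: 0.004
```

{"api": "move_arm", "payload": {
  "series": [
    [0, 0.3, 0, 0, 0, 0],
    [0, 0, 0, 0, 0, 0],
    [0, 0, 3, 0, 0, 0],
    [0, 0, 4, 0, 0, 0],
    [-3, 0, 4, 0, 0, 0],
    [-4, 0, 2, 0, 0, 0],
    [-4, 0, 0, 0, 0, 0],
    [-3, 0, 0, 0, 0, 0]
  ]
}}

```text
clock: 12.7
position: [0.3833, 0.2561, 0.1896]
ee_rot: [2.271, 2.169, 0.002]
force: [-0.6, 0.8, 0.9]
width: 0.008
```

```bash
python3 tags.py
python3 - <<'E'
from h import *
a=[]
for n,(x,y,w,h) in(('top',(165,105,240,145)),('side',(140,150,200,150))):
    im=imaging.get_image(n)['color'][y:y+h,x:x+w,::-1];a.append(cv2.resize(im,(400,300),interpolation=cv2.INTER_CUBIC))
cv2.imwrite('pics/f.png',np.hstack(a))
E
```

```text
12.7 [0.38332772 0.25605407 0.18959112] [-0.62129158  0.75445991  0.94724886]
side [(0.95, [248.7, 217.1, 22.3, 30.6]), (0.45, [271.7, 187.5, 2.9, 6.3]), (0.44, [220.4, 276.8, 23.9, 8.9])]
top [(0.83, [302.3, 198.0, 17.0, 17.4]), (0.83, [344.5, 202.0, 11.8, 26.5]), (0.77, [253.2, 187.5, 14.7, 20.7]), (0.54, [185.1, 171.8, 21.2, 25.9]), (0.49, [246.1, 185.6, 22.9, 27.4])]
```

View pics/f.png

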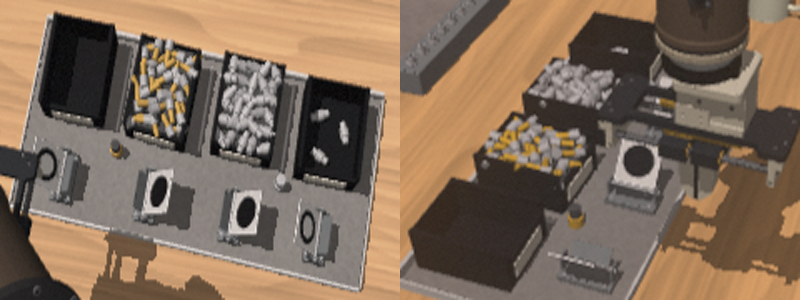

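The final view shows ring (45,165), disc (155,195), disc (243,212) and ring (312,225), for the empty, plugs, barrels and low bins in that order. Bins and bystanders are where they were, and the arm is clear.

```bash
python3 -c "
from cell import workorder
print(workorder.sign_off())"
```

```text
the job is handed in; nothing more can be done
None
```

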